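Load a sample dish into the bench reader

TASK

Set the blue-lidded sample dish down on the open front apron of the reader, then slide it along the deck between the guides, under the hood, until it drops into the well and lies flat there. Keep it upright, and leave the red-lidded dish where it is.

Things in the scene. Friction and masses are not known exactly. Their poses are not given: they have to be found in the camera images.
- blue_dish: small closed sample dish, a loose upright cylinder 50 mm in diameter and 28 mm high, white with a blue lid (the top 10 mm, same diameter), about 60 g. Origin at the centre of its underside, z up; its yaw means nothing. This is the one to load. It starts on the bench.
- red_dish: small closed sample dish, a loose upright cylinder 50 mm in diameter and 28 mm high, white with a red lid (the top 10 mm, same diameter), about 60 g. Origin at the centre of its underside, z up; its yaw means nothing. Not to be disturbed.
- apron (a point): Apron centre, on the deck surface of the reader: a fixed low instrument 270 mm long (x), 150 wide (y), flat grey deck 30 mm above the bench, khaki hood at the far end. x axis along the deck to the well, z up. Deck bare from 45 mm before (its front edge) to 35 mm after this point; from 40 to 120 mm after, khaki fences 14 mm high funnel from a 110 to a 57 mm gap, leading to the well.
- well (a point): Centre of the well's floor, 151 mm beyond the apron point (same axes), 12 mm below the deck. Pocket 62 x 62 mm, 12 deep; walls above it 57 mm apart, stop wall 31 mm beyond centre. The hood covers its far half from the centre on (underside 38, top 49 mm above deck), so the dish only gets in by sliding. Pushed from behind towards the stop it drops in by itself, its top then 16 mm above the deck.

How it is judged:
By the outcome, as a careful person would: the job done as asked, in the order asked, and still so for the second after the job is handed in, with the robot touching nothing.
It also fails if it takes over 48 s, if anything falls off the work surface, if the arm or the gripper's body presses on something with over 40 N, if the wrist force passes 120 N, or if a joint passes its speed limit or range.

ROBOT

A 7-joint arm with a two-finger parallel gripper is mounted at the origin on the work surface. World frame = base frame: x ahead of the robot, y to its left, z up, the work surface at z = 0. Lengths are in m, angles in rad, forces in N, time in s.
With the tool pointing down it reaches from about 0.425 to 0.875 m from the base axis. Payload 4.7 kg.
Tool frame: the origin (TCP) lies midway between the tips of the shut fingers; the grasp point (between the pads) lies 19 mm behind it; z points along the fingers, y is the line along which they close (so a half turn about z gives the same grasp; the last joint's range is limited). The gripper opens to 87 mm and grips with 3 to 60 N. Pads are 19 mm wide; open, the fingers measure 117 mm over their backs; the gripper's body (75 mm by 190 mm) begins 51 mm behind the grasp point.
Start: joints at [1.141, 0.321, -0.07, 1.45, 0.023, 1.371, -0.057], TCP at [0.279, -0.587, 0.223] pointing down, gripper open.
Joint ranges: [-2.86, 2.86], [-0.3, 2.09], [-1.38, 1.24], [0.06, 2.45], [-1.56, 4.7], [0.09, 2.05], [-2.69, 2.69]. Speed limits (rad/s): [2.57, 2.57, 3.14, 3.14, 3.14, 3.14, 3.14].

INTERFACE

Orientations are given as a rotation vector (axis times angle).
In Python, from bench import ctrl gives the robot as it stands.
- The arm moves only by the tool send_path, called as name(argument=value, ...) on one line, values as JSON. Schema: {"type":"object","properties":{"segments":{"type":"array","items":{"type":"array","prefixItems":[{"type":"array","items":{"type":"number"},"minItems":3,"maxItems":3},{"type":"number"},{"type":"number"}],"minItems":3,"maxItems":3},"minItems":1,"maxItems":20},"force":{"type":"number"},"only":{"type":"string"},"quiet":{"type":"boolean"},"lines":{"type":"string"}},"required":["segments"],"additionalProperties":false}. segments is a list of rows, 1 to 20 of them, each written [[dx, dy, dz], turn, opening]: dx, dy, dz in shares of 100 cm (1.0 is 100 cm), then a turn about the tool's z in shares of 2 pi rad (1.0 is 2 pi rad), then the opening from 0.0 (shut) to 1.0 (fully open); each row is the pose to reach, as a shift and turn from the pose commanded when the call began, along the tool's axes at that moment; what a row does not reach only later rows make up. A row lasts 1/10 s, in which the tool goes at most 0.05 m and 0.15 rad, less where a joint would pass 70% of its speed; a pose out of reach is approached as far as the arm can. The fingers move at their own pace and stop on an object; force is the grip in N (left out, the last holds). Time passes only in rows, so rows that do not move let the fingers close. The tool returns the time, the measured TCP pose, the force, the opening and the grip force at its end. only (a regular expression) keeps the lines of the reply that match it, lines (a string "A,B") keeps lines A to B, and quiet returns only ok. Input that does not fit is refused with a message, and nothing moves.
- ctrl.get_state(): the state, without advancing time (a new reading comes with each control period).
- ctrl.get_image(name): name is "side" or "top" or "wrist"; returns the picture (480x640x3 uint8, red, green, blue); there is no depth.
- ctrl.camera_model(name): a dict with "vertical_fov" (degrees; the focal length in pixels is half the picture's height over the tangent of half this angle, whatever the lens; pixels are square), "cx", "cy" (the principal point, pixels), "rvec" (rotation vector, rad) and "tvec" (3), from world to camera coordinates, as OpenCV has them; the wrist camera has in their place "hand_eye" (4x4, takes a point from camera to tool coordinates, whose origin is the TCP and whose axes are the flange's). Camera axes: x right, y down, z forward; pixel columns grow to the right and rows downward; lengths in m; the calibration is good to about 2 mm. A picture is of the moment at which its call begins: read the wrist's pose just before it. camera_model takes no time and is no camera call.
- ctrl.close_job(): hands the job in; it is judged then, once.
The state is a dict: "time": time; "joint_positions": joint angles; "qd": joint speeds; "joint_torque": joint torques, N m; "position": TCP position; "tool_rot": TCP orientation; "ft_force": force on the tool from outside, world axes, zero at the start; "torque": the same for the moment, N m; "grip_width": opening from 0.0 (shut) to 1.0 (fully open); "grip_force": force on a finger pad.
Only numpy, scipy, OpenCV 4.12 (cv2) and the standard library are available. Lean on these libraries where they do the work, as an engineer would, in place of code of your own. Each camera call takes 0.05 s, during which the arm holds its last target. There are 200 camera calls.

## Working session

There is one attempt and no reset: what is moved stays moved. The work goes in short steps, Python scripts to look and compute and a tool call to move; the robot and the scene stay as the last step left them, time stands still between calls to the robot, and variables do not carry over. Pictures are saved under pics/ and viewed, at most 10 in all, crops included, and the job is handed in when it is done.

```bash
ls; mkdir -p pics; python3 - <<'E'
from bench import ctrl
import cv2
s=ctrl.get_state();print(s['time'],s['position'],s['tool_rot'],s['grip_width'])
for n in('side','top'):
    cv2.imwrite(f'pics/{n}0.png',ctrl.get_image(n)[:,:,::-1])
for n in('side','top','wrist'):
    print(n,ctrl.camera_model(n))
E
```

```text
bench.py
pics
0.0 [ 0.27882962 -0.58653801  0.22144706] [-3.06270494e+00 -6.91215167e-01  8.45635666e-04] 0.9998672929350191
side {'vertical_fov': 46.16477741444005, 'cx': 321.142395494363, 'cy': 232.3418043598021, 'rvec': array([ 0.11741884, -2.78820817,  1.30435409]), 'tvec': array([0.56657695, 0.01940205, 0.84825944])}
top {'vertical_fov': 42.53351795166731, 'cx': 315.1652356886002, 'cy': 235.31567925748845, 'rvec': array([ 2.09471574, -2.13374342,  0.21616817]), 'tvec': array([0.07406554, 0.56347938, 0.89105617])}
wrist {'vertical_fov': 68.85622425394732, 'cx': 317.8935360341546, 'cy': 242.11718321975115, 'hand_eye': array([[ 9.59649085e-04, -9.67780971e-01, -2.51791721e-01,
         6.89824086e-02],
       [ 9.99999452e-01,  8.23081242e-04,  6.47702766e-04,
         4.66965422e-04],
       [-4.19589369e-04, -2.51792205e-01,  9.67781230e-01,
        -1.62463713e-01],
       [ 0.00000000e+00,  0.00000000e+00,  0.00000000e+00,
         1.00000000e+00]])}
```

View pics/top0.png

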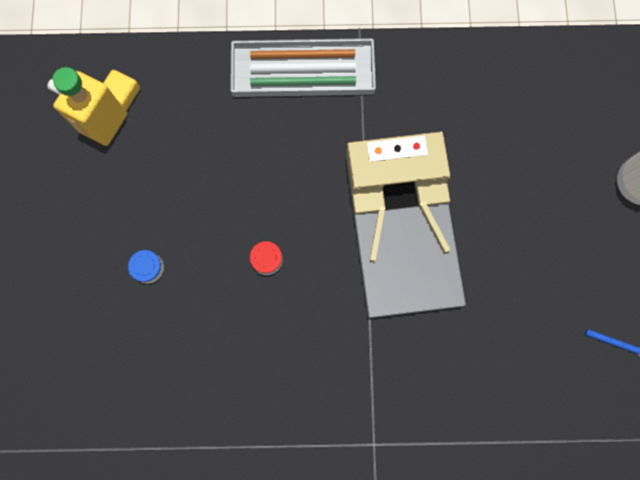

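View pics/side0.png

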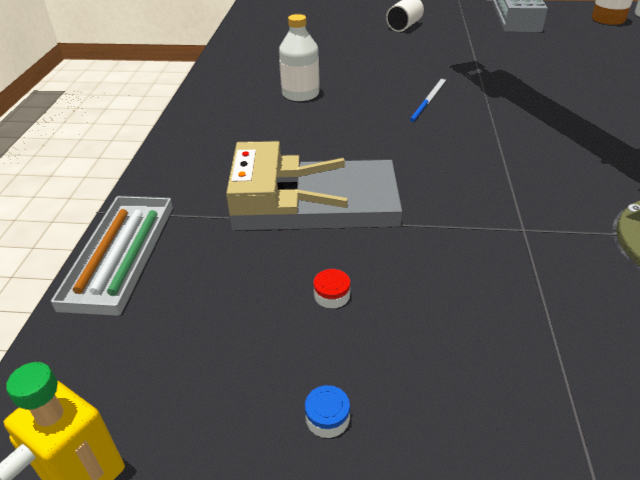

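Top view: blue lid at about (145,265), red lid at (266,257), reader deck front corners at about (370,317) and (465,304), with the hood at the top around (400,160). The side view agrees: blue (328,407), red (332,284), deck (345,195). The way between blue dish and reader passes the red dish, so I'll go over it.

```bash
cat > h.py <<'E'
import numpy as np,cv2
from bench import ctrl
from scipy.spatial.transform import Rotation as R
def pose(n,st=None):
    m=ctrl.camera_model(n); f=240/np.tan(np.radians(m['vertical_fov'])/2)
    K=np.array([[f,0,m['cx']],[0,f,m['cy']],[0,0,1]])
    if n=='wrist':
        T=np.eye(4);T[:3,:3]=R.from_rotvec(st['tool_rot']).as_matrix();T[:3,3]=st['position']
        T=T@m['hand_eye'];return K,T[:3,:3],T[:3,3]
    r=R.from_rotvec(m['rvec']).as_matrix();return K,r.T,-r.T@m['tvec']
def cast(n,px,z,st=None):
    K,A,c=pose(n,st);px=np.atleast_2d(px).astype(float)
    d=(A@np.linalg.inv(K)@np.c_[px,np.ones(len(px))].T).T
    return (c+d*((z-c[2])/d[:,2])[:,None])
def mask(im,col):
    h=cv2.cvtColor(im,cv2.COLOR_RGB2HSV);H,S,V=cv2.split(h)
    b={'blue':(H>100)&(H<125)&(S>150)&(V>90),'red':((H<6)|(H>174))&(S>150)&(V>90),'grey':(S<50)&(V>85)&(V<190)}[col]
    return b.astype(np.uint8)
def big(m,area=None):
    cs,_=cv2.findContours(m,cv2.RETR_EXTERNAL,cv2.CHAIN_APPROX_NONE);return max(cs,key=cv2.contourArea)[:,0]
def lid(n,im,col,ztop,st=None):
    # min circle of lid outline cast on top plane (top view: sides barely visible)
    p=cast(n,big(mask(im,col)),ztop,st)[:,:2].astype(np.float32)
    return cv2.minEnclosingCircle(p)
E
python3 - <<'E'
from h import *
np.set_printoptions(precision=4,suppress=True)
t=cv2.cvtColor(cv2.imread('pics/top0.png'),cv2.COLOR_BGR2RGB);s=cv2.cvtColor(cv2.imread('pics/side0.png'),cv2.COLOR_BGR2RGB)
for n,im in(('top',t),('side',s)):
    print(n,'cam',pose(n)[2])
    for c in('blue','red'): print(c,lid(n,im,c,.028))
print(t[280,415],t[312,400],t[314,380],s[190,380],s[218,380])
g=mask(t,'grey');
c=big(g); print(cv2.boundingRect(c)); 
hull=cv2.convexHull(c);ap=cv2.approxPolyDP(hull,4,True)[:,0];print(ap)
P=cast('top',ap,.03);print(P)
print('minrect',cv2.minAreaRect(cast('top',c,.03)[:,:2].astype(np.float32)))
cs=big(mask(s,'grey'));ap=cv2.approxPolyDP(cv2.convexHull(cs),4,True)[:,0]
print(np.c_[ap,cast('side',ap,.03)])
st=ctrl.get_state();print(R.from_rotvec(st['tool_rot']).as_matrix())
E
```

```text
top cam [0.373  0.0656 0.9867]
blue ((0.5276697874069214, 0.33420872688293457), 0.02541624940931797)
red ((0.5382525324821472, 0.14300993084907532), 0.025316182523965836)
side cam [0.4904 0.6889 0.5707]
blue ((0.5302149057388306, 0.3374166786670685), 0.027166668325662613)
red ((0.5407453179359436, 0.14740043878555298), 0.028627516701817513)
[172 174 177] [163 165 169] [176 179 183] [146 151 152] [76 76 78]
(354, 201, 112, 117)
[[465 305]
 [369 317]
 [354 215]
 [450 201]]
[[ 0.456  -0.1662  0.03  ]
 [ 0.4403 -0.017   0.03  ]
 [ 0.6024  0.0011  0.03  ]
 [ 0.6226 -0.1534  0.03  ]]
minrect ((0.5310028791427612, -0.08456044644117355), (0.16790220141410828, 0.1558544784784317), 5.9258599281311035)
[[169.     197.       0.8221  -0.0296   0.03  ]
 [172.     208.       0.8083  -0.0007   0.03  ]
 [120.     314.       0.8083   0.2254   0.03  ]
 [ 54.     309.       0.8987   0.2234   0.03  ]
 [ 50.     300.       0.9116   0.2082   0.03  ]
 [101.     206.       0.9255   0.0015   0.03  ]
 [118.     195.       0.909   -0.0297   0.03  ]]
[[ 0.9031  0.4294 -0.0008]
 [ 0.4294 -0.9031  0.0015]
 [-0.0001 -0.0017 -1.    ]]
```

The rows are not in the units I measure in: turns go in shares of 2 pi rad. I convert before sending: 0.339 rad is 0.054.

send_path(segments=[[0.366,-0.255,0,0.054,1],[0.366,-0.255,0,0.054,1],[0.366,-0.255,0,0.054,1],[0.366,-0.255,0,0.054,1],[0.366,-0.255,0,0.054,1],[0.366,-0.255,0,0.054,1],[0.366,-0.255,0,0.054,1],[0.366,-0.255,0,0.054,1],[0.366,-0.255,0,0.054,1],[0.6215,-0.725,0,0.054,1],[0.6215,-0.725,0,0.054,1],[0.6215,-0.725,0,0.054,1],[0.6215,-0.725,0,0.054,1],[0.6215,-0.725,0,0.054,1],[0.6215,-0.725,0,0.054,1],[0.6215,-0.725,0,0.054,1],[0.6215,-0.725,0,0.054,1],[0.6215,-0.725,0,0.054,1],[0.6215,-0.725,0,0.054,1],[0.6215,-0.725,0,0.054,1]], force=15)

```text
refused: segments[0]: [0.366, -0.255, 0, 0.054, 1] is too long (schema: maxItems 3). Nothing was moved.
```

Wrong form. The message asks for rows with the three-number parts in brackets of their own, so I'll send the same numbers that way.

send_path(segments=[[[0.366,-0.255,0],0.054,1],[[0.366,-0.255,0],0.054,1],[[0.366,-0.255,0],0.054,1],[[0.366,-0.255,0],0.054,1],[[0.366,-0.255,0],0.054,1],[[0.366,-0.255,0],0.054,1],[[0.366,-0.255,0],0.054,1],[[0.366,-0.255,0],0.054,1],[[0.366,-0.255,0],0.054,1],[[0.6215,-0.725,0],0.054,1],[[0.6215,-0.725,0],0.054,1],[[0.6215,-0.725,0],0.054,1],[[0.6215,-0.725,0],0.054,1],[[0.6215,-0.725,0],0.054,1],[[0.6215,-0.725,0],0.054,1],[[0.6215,-0.725,0],0.054,1],[[0.6215,-0.725,0],0.054,1],[[0.6215,-0.725,0],0.054,1],[[0.6215,-0.725,0],0.054,1],[[0.6215,-0.725,0],0.054,1]], force=15)

```text
time: 2.1
position: [0.5278, 0.3383, 0.222]
tool_rot: [-3.136, -0.169, 0.002]
ft_force: [0.9, 0.6, 0.9]
grip_width: 1.0
grip_force: 0.0
```

```bash
python3 - <<'E'
from h import *
np.set_printoptions(precision=4,suppress=True)
s=ctrl.get_state();im=ctrl.get_image('wrist');cv2.imwrite('pics/w1.png',im[:,:,::-1])
print(s['time'],s['position'],s['qd'],lid('wrist',im,'blue',.028,s))
A=R.from_rotvec(s['tool_rot']).as_matrix();print(A)
E
```

```text
2.1 [0.5278 0.3383 0.222 ] [-0.6228  0.4739 -0.0263 -0.5032  0.3372  0.1675 -0.6145] ((0.5297850370407104, 0.33503127098083496), 0.025006897747516632)
[[ 0.9942  0.1075 -0.0012]
 [ 0.1075 -0.9942  0.0014]
 [-0.001  -0.0015 -1.    ]]
```

View pics/w1.png

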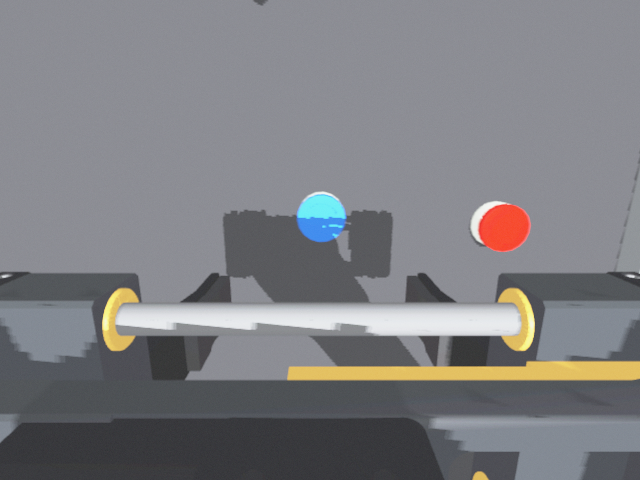

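Blue lid sits at (321,217), centred between the fingers; red lid is at (500,226), well clear. Descend and grip.

send_path(segments=[[[0,0,0.1],0,1],[[0,0,0.1],0,1],[[0,0,0.18],0,1],[[0,0,0.18],0,1],[[0,0,0.2165],0,1],[[0,0,0.2165],0,1],[[0,0,0.2165],0,1],[[0,0,0.2165],0,0.4],[[0,0,0.2165],0,0.4],[[0,0,0.2165],0,0.4],[[0,0,0.2165],0,0.4],[[0,0,0.2165],0,0.4],[[0,0,0.2165],0,0.4],[[0,0,0.2165],0,0.4]], force=15)

```text
time: 3.55
position: [0.5291, 0.3346, 0.0061]
tool_rot: [3.137, 0.165, 0.0]
ft_force: [-1.2, -0.8, 2.0]
grip_width: 0.57
grip_force: 15.0
```

send_path(segments=[[[0,0,-0.05],0,0.4],[[0,0,-0.1],0,0.4],[[0,0,-0.11],0,0.4],[[-0.075,0.4154,-0.11],0,0.4],[[-0.075,0.4154,-0.11],0,0.4],[[-0.075,0.4154,-0.11],0,0.4],[[-0.075,0.4154,-0.11],0,0.4],[[-0.075,0.4154,-0.11],0,0.4],[[-0.075,0.4154,-0.11],0,0.4],[[-0.075,0.4154,-0.11],0,0.4],[[-0.075,0.4154,-0.11],0,0.4],[[-0.075,0.4154,-0.11],0,0.4],[[-0.075,0.4154,-0.07],0,0.4],[[-0.075,0.4154,-0.05],0,0.4],[[-0.075,0.4154,-0.05],0,0.4],[[-0.075,0.4154,-0.05],0,0.4]])

```text
time: 5.15
position: [0.4979, -0.0861, 0.0561]
tool_rot: [-3.137, -0.165, 0.001]
ft_force: [-0.2, 0.2, -1.0]
grip_width: 0.573
grip_force: 15.0
```

```bash
python3 - <<'E'
from h import *
np.set_printoptions(precision=4,suppress=True)
s=ctrl.get_state();im=ctrl.get_image('wrist');cv2.imwrite('pics/w2.png',im[:,:,::-1])
cv2.imwrite('pics/s2.png',ctrl.get_image('side')[:,:,::-1])
print(s['time'],s['position'],s['tool_rot'],s['grip_width'])
E
```

```text
5.15 [ 0.4979 -0.0861  0.0561] [-3.1369 -0.1654  0.0007] 0.5729935129543211
```

View pics/w2.png

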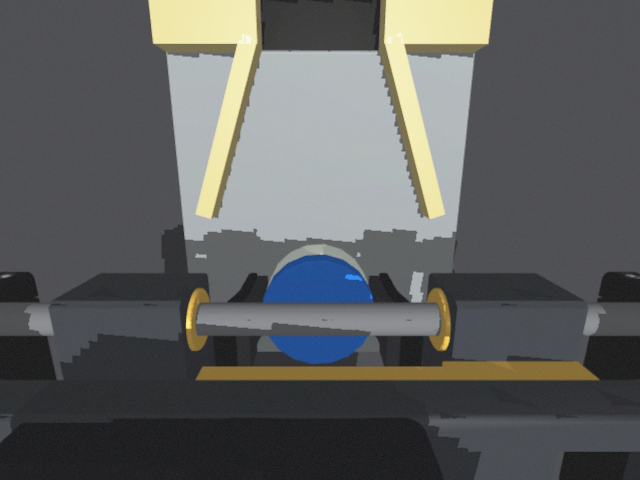

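View pics/s2.png

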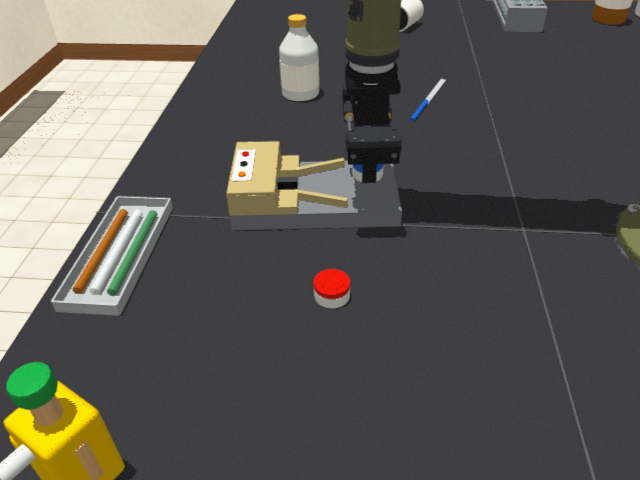

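Wrist view: fences are symmetric about column 321 (inner ends at 262 and 383, row 50), dish at column 319 — aligned. Side view: dish upright over the apron, red untouched. Lower and release.

```bash
python3 - <<'E'
from h import *
np.set_printoptions(precision=4,suppress=True)
s=ctrl.get_state();p=cast('wrist',[[262,50],[383,50],[205,217],[437,217]],.044,s);q=cast('wrist',[[168,52],[473,52],[183,200],[462,200]],.03,s)
A=R.from_rotvec(s['tool_rot']).as_matrix()
print(p,q);print(((p-s['position'])@A)[:,:2],((q-s['position'])@A)[:,:2])
E
```

```text
[[ 0.6095 -0.0494  0.044 ]
 [ 0.6153 -0.1041  0.044 ]
 [ 0.5295 -0.0257  0.044 ]
 [ 0.5421 -0.1432  0.044 ]] [[ 0.607  -0.0012  0.03  ]
 [ 0.623  -0.1502  0.03  ]
 [ 0.5346 -0.0093  0.03  ]
 [ 0.5507 -0.16    0.03  ]]
[[ 0.1136 -0.025 ]
 [ 0.1136  0.03  ]
 [ 0.0366 -0.0571]
 [ 0.0367  0.0612]] [[ 0.1162 -0.0733]
 [ 0.1163  0.0766]
 [ 0.0433 -0.0728]
 [ 0.0435  0.0788]]
```

send_path(segments=[[[0,0,0.012],0,0.4],[[0,0,0.02],0,0.4],[[0,0,0.02],0,0.4],[[0,0,0.02],0,0.4],[[0,0,0.02],0,0.8],[[0,0,0.02],0,0.8],[[0,0,0.02],0,0.8],[[0,0,0.02],0,0.8],[[0,0,0.02],0,0.8]])

```text
time: 6.15
position: [0.498, -0.0864, 0.0361]
tool_rot: [3.137, 0.165, 0.0]
ft_force: [0.2, 0.6, 0.3]
grip_width: 0.794
grip_force: 0.0
```

send_path(segments=[[[0,0,-0.045],0,0.8],[[0,0,-0.045],0,0.8],[[-0.047,0.0015,-0.045],0,0.15],[[-0.047,0.0015,-0.045],0,0.15],[[-0.047,0.0015,-0.045],0,0.15],[[-0.047,0.0015,-0.045],0,0.15],[[-0.047,0.0015,-0.045],0,0.15],[[-0.047,0.0015,-0.045],0,0.15],[[-0.047,0.0015,-0.03],0,0.15],[[-0.047,0.0015,0],0,0.15],[[-0.047,0.0015,0],0,0.15],[[-0.047,0.0015,0],0,0.15]])

```text
time: 7.35
position: [0.4513, -0.0924, 0.036]
tool_rot: [-3.136, -0.165, 0.002]
ft_force: [0.4, -0.9, -0.4]
grip_width: 0.157
grip_force: 0.0
```

```bash
python3 - <<'E'
from h import *
s=ctrl.get_state();im=ctrl.get_image('wrist');t=ctrl.get_image('side')
cv2.imwrite('pics/w3.png',np.vstack([cv2.resize(im,(400,300)),cv2.resize(t[130:280,220:420],(400,300))])[:,:,::-1])
print(s['time'],s['position'],s['grip_width'],s['ft_force'])
E
```

```text
7.35 [ 0.45129995 -0.0924158   0.03603902] 0.1573431546657962 [ 0.40718706 -0.90912678 -0.39509655]
```

View pics/w3.png

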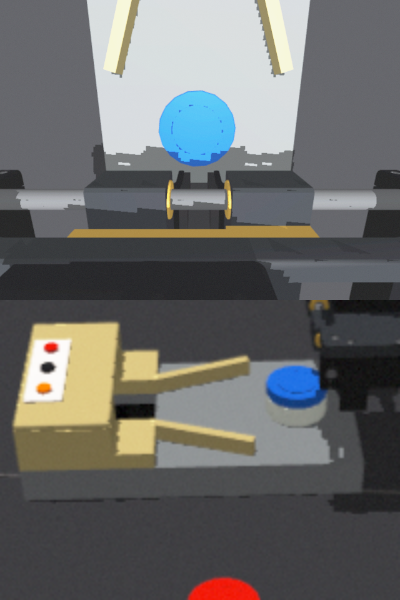

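Dish stands upright on the apron (wrist crop (197,128), fence mouths at 112 and 284), fingers right behind it. Push.

send_path(segments=[[[0.01,0,0],0,0.15],[[0.02,0,0],0,0.15],[[0.03,0,0],0,0.15],[[0.04,0,0],0,0.15],[[0.05,0,0],0,0.15],[[0.06,0,0],0,0.15],[[0.07,0,0],0,0.15],[[0.08,0,0],0,0.15],[[0.09,0,0],0,0.15],[[0.1,0,0],0,0.15],[[0.11,0,0],0,0.15],[[0.12,0,0],0,0.15],[[0.13,0,0],0,0.15],[[0.135,0,0],0,0.15],[[0.135,0,0],0,0.15]])

```text
time: 8.95
position: [0.5865, -0.0784, 0.0361]
tool_rot: [-3.137, -0.165, -0.001]
ft_force: [-0.7, -0.4, -1.0]
grip_width: 0.152
grip_force: 0.0
```

```bash
python3 - <<'E'
from h import *
s=ctrl.get_state();im=ctrl.get_image('wrist');t=ctrl.get_image('side')
cv2.imwrite('pics/w4.png',np.vstack([cv2.resize(im,(400,300)),cv2.resize(t[130:280,220:420],(400,300))])[:,:,::-1])
print(s['time'],s['position'],s['grip_width'],s['ft_force'])
E
```

```text
8.95 [ 0.5864574  -0.07837681  0.03606056] 0.15167995742956542 [-0.74894206 -0.42195423 -0.9630876 ]
```

View pics/w4.png

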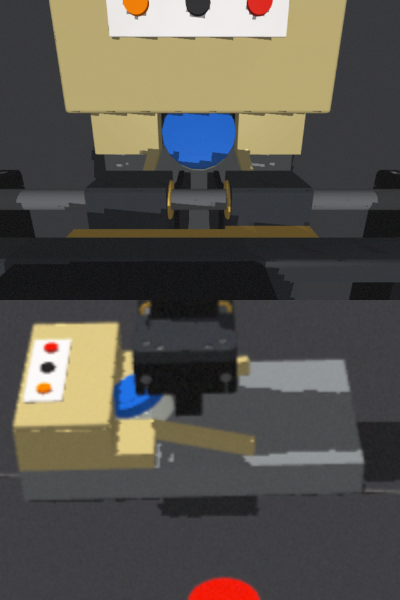

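The dish is at the hood between the guides (wrist crop (198,140)) and beginning to tip into the pocket, as expected. Continue gently.

send_path(segments=[[[0.005,0,0],0,0.15],[[0.01,0,0],0,0.15],[[0.015,0,0],0,0.15],[[0.02,0,0],0,0.15],[[0.024,0,0],0,0.15],[[0.027,0,0],0,0.15],[[0.027,0,0],0,0.15],[[0.027,0,0],0,0.15]])

```text
time: 9.85
position: [0.6118, -0.0759, 0.0356]
tool_rot: [-3.137, -0.165, 0.002]
ft_force: [-1.6, -0.2, -0.6]
grip_width: 0.146
grip_force: 1.0
```

```bash
python3 - <<'E'
from h import *
s=ctrl.get_state();im=ctrl.get_image('wrist');t=ctrl.get_image('side')
cv2.imwrite('pics/w5.png',np.vstack([cv2.resize(im,(400,300)),cv2.resize(t[130:280,220:420],(400,300))])[:,:,::-1])
print(s['time'],s['position'],s['grip_width'],s['ft_force'])
E
```

```text
9.85 [ 0.61176807 -0.07592652  0.03557072] 0.1456871348180268 [-1.57909148 -0.17976602 -0.63431254]
```

View pics/w5.png

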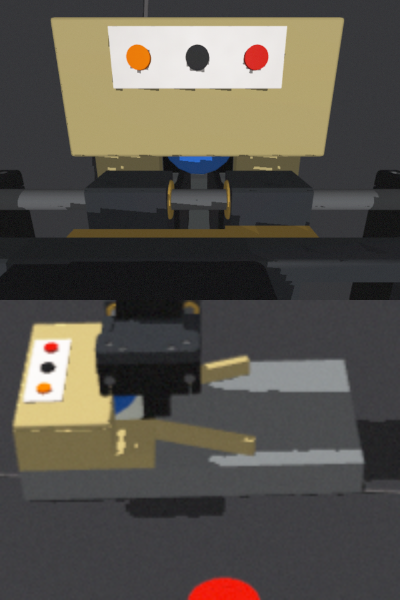

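Dish mostly under the hood (rear rim at (200,162) in the crop); little force yet. A few mm more, then back off to look.

send_path(segments=[[[0.003,0,0],0,0.15],[[0.005,0,0],0,0.15],[[0.005,0,0],0,0.15],[[0.005,0,0],0,0.15]])

```text
time: 10.35
position: [0.6129, -0.076, 0.0341]
tool_rot: [3.137, 0.164, -0.016]
ft_force: [-9.3, -0.9, -0.3]
grip_width: 0.154
grip_force: 4.3
```

send_path(segments=[[[-0.02,0,0],0,0.15],[[-0.06,0,0],0,0.15],[[-0.06,0,-0.04],0,0.15],[[-0.06,0,-0.04],0,0.15]])

```text
time: 10.75
position: [0.5598, -0.0819, 0.0799]
tool_rot: [3.135, 0.164, 0.011]
ft_force: [2.2, -0.3, 1.8]
grip_width: 0.15
grip_force: 0.0
```

```bash
python3 - <<'E'
from h import *
s=ctrl.get_state();im=ctrl.get_image('wrist');t=ctrl.get_image('side')
cv2.imwrite('pics/w6.png',np.vstack([cv2.resize(im,(400,300)),cv2.resize(t[130:280,220:420],(400,300))])[:,:,::-1])
print(s['time'],s['position'],s['grip_width'],s['ft_force'])
c=big(mask(im,'blue'));print(cv2.boundingRect(c),pose('wrist',s)[2])
A=R.from_rotvec(s['tool_rot']).as_matrix()
for z in(.046,.058):
    p=(cast('wrist',c,z,s)-s['position'])@A; print(z,p.min(0),p.max(0))
E
```

```text
10.75 [ 0.55981875 -0.08193552  0.07985784] 0.1497017639881817 [ 2.15209985 -0.30053379  1.77886866]
(271, 115, 93, 58) [ 0.62741934 -0.07477124  0.24280739]
0.046 [ 0.05794225 -0.0247076   0.03425585] [0.08768876 0.02463717 0.03455336]
0.058 [ 0.05862477 -0.02317515  0.02226134] [0.08655753 0.0231609  0.0225407 ]
```

View pics/w6.png

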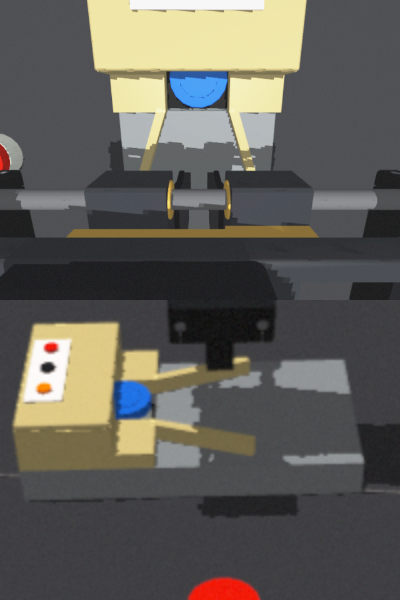

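The lid (crop (198,90)) is 49 mm wide when cast at the dropped height and no white side shows: it looks dropped and flat. Raise clear and verify once.

send_path(segments=[[[-0.03,0,-0.05],0,0.15],[[-0.05,0,-0.1],0,0.15],[[-0.05,0,-0.14],0,0.15],[[-0.05,0,-0.14],0,0.15],[[-0.05,0,-0.14],0,0.15]])

```text
time: 11.35
position: [0.5093, -0.087, 0.2173]
tool_rot: [3.136, 0.164, 0.005]
ft_force: [-0.1, 0.6, 0.1]
grip_width: 0.151
grip_force: 0.0
```

```bash
python3 - <<'E'
from h import *
np.set_printoptions(precision=4,suppress=True)
s=ctrl.get_state();w=ctrl.get_image('wrist');t=ctrl.get_image('side');u=ctrl.get_image('top')
r=lambda a:cv2.resize(a,(400,300),interpolation=cv2.INTER_CUBIC)
c=big(mask(w,'blue'));x,y,ww,hh=cv2.boundingRect(c);print(x,y,ww,hh)
x0=max(0,min(480,x+ww//2-80));y0=max(0,min(360,y-40))
cv2.imwrite('pics/w7.png',np.vstack([r(w[y0:y0+120,x0:x0+160]),r(t[140:230,240:360])])[:,:,::-1])
A=R.from_rotvec(s['tool_rot']).as_matrix();p=(cast('wrist',c,.046,s)-s['position'])@A;print(np.ptp(p,0),cast('wrist',c,.046,s).mean(0))
print(s['time'],s['position'],s['ft_force'],lid('side',t,'red',.028),lid('top',u,'red',.028))
E
```

```text
289 66 58 41
[0.0328 0.0501 0.0002] [ 0.6371 -0.0738  0.046 ]
11.35 [ 0.5093 -0.087   0.2173] [-0.0636  0.57    0.1029] ((0.5407453179359436, 0.14740043878555298), 0.028627516701817513) ((0.5382367372512817, 0.14301663637161255), 0.025300828740000725)
```

View pics/w7.png

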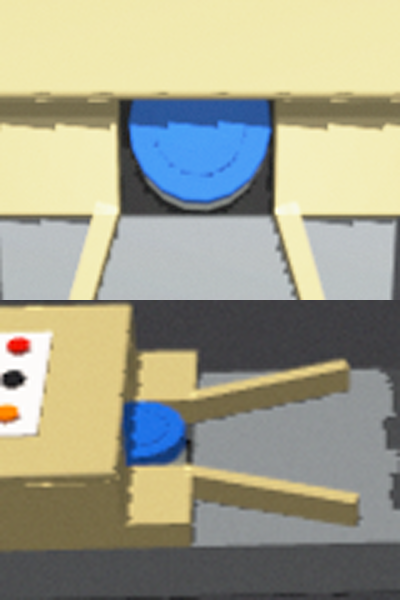

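The dish lies in the pocket with the dark gap before the lip visible (upper crop (200,205)), lid width 50.1 mm at the dropped height; red has not moved.

```bash
python3 -c "
from bench import ctrl
print(ctrl.close_job())"
```

```text
the job is handed in; nothing more can be done
None
```

The blue dish was set on the apron, slid under the hood, and now lies flat in the well. The red dish did not move, and the job was handed in at about 11.5 s.

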